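Push the instrument tin home in its corner stop

ROBOT

A 6-joint arm with a two-finger parallel gripper is mounted at the origin on the work surface; the furniture and walls round the work are solid. World frame = base frame: x ahead of the robot, y to its left, z up, the work surface at z = 0. Lengths are in m, angles in rad, forces in N, time in s.
With the tool pointing down it reaches from about 0.3 to 0.85 m from the base axis. Payload 5.4 kg.
Tool frame: the origin (TCP) lies at the very end of the fingers, on their centre line; the grasp point (between the pads) lies 19 mm behind it; z points along the fingers, y is the line along which they close (so a half turn about z gives the same grasp; the last joint's range is limited). The gripper opens to 85 mm and grips with 20 to 120 N. Pads are 22 mm wide; open, the fingers measure 114 mm over their backs; the gripper's body (76 mm by 85 mm) begins 54 mm behind the grasp point. The pads swing forward as they close: fully open they stand 13 mm farther back than shut.
Start: joints at [1.055, 0.158, 1.597, -0, 1.386, -0.21], TCP at [0.173, 0.548, 0.231] pointing down, gripper open.
Joint ranges: [-2.91, 2.91], [-0.94, 2.29], [0.18, 2.7], [-1.29, 4.43], [0.17, 2.64], [-3, 3]. Speed limits (rad/s): [2.57, 2.57, 3.14, 3.14, 3.14, 3.14].

INTERFACE

Orientations are given as [roll, pitch, yaw] about the fixed x, y, z axes, in that order (R = Rz(yaw) Ry(pitch) Rx(roll)).
In Python, from station import reach, move_l, move_joints, gripper_to, sleep, ik, capture, get_calibration, MotionError, sign_off, read_clock, read_q, read_qd, read_tau, read_eef_pos, read_ee_rot, read_wrist_force, read_ft_torque, read_opening, read_grip_force gives the robot as it stands. Calls block until the motion is done:
- reach(position, orientation): joint-space move of the TCP to a pose.
- move_l(position, orientation=None, v=0.15, max_force=None): straight line of the TCP; orientation=None keeps the orientation; v is the mean speed in m/s. With max_force (N) it stops when the force on the tool has changed by that much, and returns True; else False.
- move_joints(angles): joint-space move.
- gripper_to(opening, squeeze=None): finger opening in m; squeeze is the grip in N (None keeps the last); returns when the fingers have stopped.
- sleep(seconds).
- ik(position, orientation): joint angles nearest the present ones, or None.
- capture(name): name is "side" or "top" or "wrist"; returns the picture (384x512x3 uint8, blue, green, red); there is no depth.
- get_calibration(name): a dict with "K" (3x3 intrinsics, pixels), "dist_coeffs" ([k1, k2, p1, p2, k3] as OpenCV has them; the pictures are not rectified), "rvec" (rotation vector, rad) and "tvec" (3), from world to camera coordinates, as OpenCV has them. Camera axes: x right, y down, z forward; pixel columns grow to the right and rows downward; lengths in m; the calibration is good to about 2 mm. A picture is of the moment at which its call begins: read the wrist's pose just before it. get_calibration takes no time and is no camera call; for the wrist camera it gives the pose at the moment of the call.
A pose or a line that the arm cannot do raises MotionError and nothing moves.
- sign_off(): hands the job in; it is judged then, once.
Readings, each from a call of its own:
- read_clock(): time.
- read_q(): joint angles.
- read_qd(): joint speeds.
- read_tau(): joint torques, N m.
- read_eef_pos(): TCP position.
- read_ee_rot(): TCP orientation.
- read_wrist_force(): force on the tool from outside, world axes, zero at the start.
- read_ft_torque(): the same for the moment, N m.
- read_opening(): finger opening in m.
- read_grip_force(): force on a finger pad.
Only numpy, scipy, OpenCV 4.12 (cv2) and the standard library are available. Lean on these libraries where they do the work, as an engineer would, in place of code of your own. Each camera call takes 0.05 s, during which the arm holds its last target. There are 200 camera calls.

TASK

Push the open instrument tin along the bench with the fingers until it is home in the dark steel corner stop: one long side flat against the longer rail and one short side against the shorter rail. Only push it - do not tip it over, lift it or carry it - and leave the red slide box, the dropper bottle and the petri dish beside the stop where they stand.

Things in the scene. Friction and masses are not known exactly. Their poses are not given: they have to be found in the camera images.
- tin: Open-topped grey instrument tin with a teal lining: 70 x 110 x 34 mm (x, y, z), walls 2 mm, lining 20 mm above its underside, 0.08 to 0.16 kg, loose. Origin: centre of its underside; z up, y along the long sides. It slides flat when pushed low on a side and stays where it is left.
- corner_stop: L-shaped corner stop of dark steel angle, screwed to the bench. Origin: inside corner at bench height, z up. Longer rail: 110 mm from the origin along -y, inner face x = 0. Shorter rail: 70 mm along -x, inner face y = 0. The tin goes where x < 0, y < 0: home, its origin is at x = -35, y = -55 mm here, its y axis parallel to this y (either way round).
- red_box: Bystander: closed red slide box, 85 x 92 x 38 mm, loose, beyond the longer rail. Origin: centre of its underside.
- dropper: Bystander: small brown dropper bottle with a rubber teat, 29 mm across, 92 mm high, loose, standing near the corner stop. Origin: centre of its underside.
- dish: Bystander: lidded petri dish, 62 mm across, 14 mm high, loose, near the corner stop. Origin: centre of its underside.
- long_rail_mid (a point): Middle of the longer rail's inner face, at the top edge. The rail is 5 mm thick, 20 mm high; outside it lies a flat foot, 28 mm wide and 4 mm thick, with screw heads to 10 mm high.
- short_rail_mid (a point): Middle of the shorter rail's inner face, at the top edge. The rail is 5 mm thick, 20 mm high; outside it lies a flat foot, 28 mm wide and 4 mm thick, with screw heads to 10 mm high.

How it is judged:
By the outcome, as a careful person would: the job done as asked, in the order asked, and still so for the second after the job is handed in, with the robot touching nothing.
It also fails if it takes over 58 s, if anything falls off the work surface, if the arm or the gripper's body presses on something with over 40 N, if the wrist force passes 120 N, or if a joint passes its speed limit or range.

## Working session

There is one attempt and no reset: what is moved stays moved. The work goes in short steps, each a Python script; the robot and the scene stay as the last script left them, time stands still between calls to the robot, and variables do not carry over. Pictures are saved under pics/ and viewed, at most 10 in all, crops included, and the job is handed in when it is done.

```bash
mkdir -p pics; python3 - <<'E'
from station import *
import cv2
for n in("top","side"):
    cv2.imwrite(f"pics/{n}0.png",capture(n)); c=get_calibration(n); print(n,c)
E
```

```text
top {'K': array([[363.20818321,   0.        , 256.11432281],
       [  0.        , 363.20818321, 195.82455923],
       [  0.        ,   0.        ,   1.        ]]), 'dist_coeffs': array([-0.09792156,  0.        ,  0.        ,  0.        ,  0.        ]), 'rvec': array([ 2.19911693, -2.15416528,  0.16827948]), 'tvec': array([-0.26236778,  0.56938575,  0.83401982])}
side {'K': array([[423.18665393,   0.        , 253.25737567],
       [  0.        , 423.18665393, 190.24292001],
       [  0.        ,   0.        ,   1.        ]]), 'dist_coeffs': array([-0.01130674,  0.        ,  0.        ,  0.        ,  0.        ]), 'rvec': array([ 2.0792032 , -0.42401533,  0.21063252]), 'tvec': array([-0.59644241,  0.04601592,  0.91677389])}
```

View pics/top0.png

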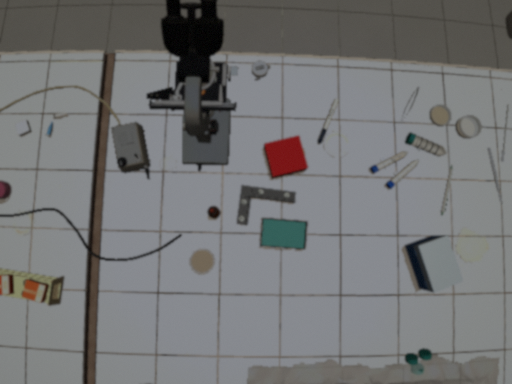

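View pics/side0.png

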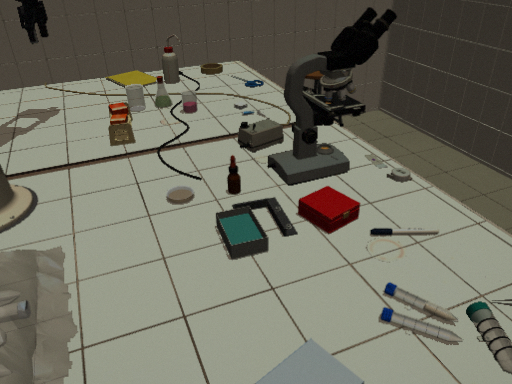

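The top view shows the tin at about (284,233), the stop's corner near (248,195), the red box at (286,156), the dropper at (213,212) and the dish at (202,261). I'll zoom in on the stop.

```bash
python3 - <<'E'
import cv2
a=cv2.imread("pics/top0.png")[125:285,180:330]
b=cv2.resize(a,None,fx=5,fy=5,interpolation=cv2.INTER_CUBIC)[:, :]
cv2.imwrite("pics/topz.png",b[200:800])
E
```

```text
(no output)
```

View pics/topz.png

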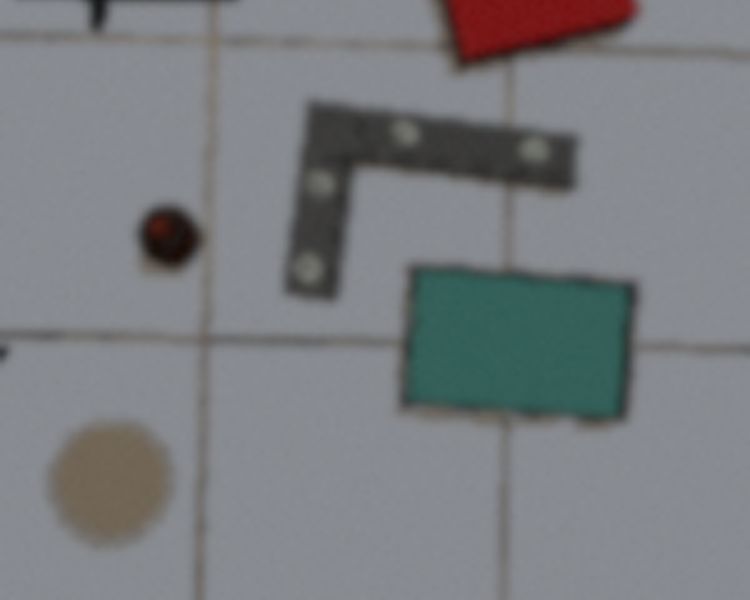

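The zoom shows the stop's inner corner at about (352,162), the long rail's end at (573,188) and the short rail's end at (337,297). The tin's rim corners are (410,265), (637,283), (626,418) and (403,406). It is almost aligned with the stop.

```bash
cat > h.py <<'E'
from station import *
import numpy as np, cv2
def w(uv,z,name="top"):
    c=get_calibration(name); R=cv2.Rodrigues(c["rvec"])[0]; o=-R.T@c["tvec"]
    p=cv2.undistortPoints(np.float64(uv).reshape(-1,1,2),c["K"],c["dist_coeffs"])[:,0]
    d=np.c_[p,np.ones(len(p))]@R
    return (o+d*((z-o[2])/d[:,2])[:,None])[:,:2]
E
python3 - <<'E'
from h import *
Z=lambda L:[((u+.5)/5-.5+180,(v+200.5)/5-.5+125) for u,v in L]
np.set_printoptions(precision=4,suppress=True)
c=get_calibration("top");R=cv2.Rodrigues(c["rvec"])[0];print("cam",-R.T@c["tvec"])
s=w(Z([(352,162),(573,188),(337,297)]),.02);print("stop",s)
d=s-s[0];print(np.linalg.norm(d,axis=1),np.degrees(np.arctan2(d[:,1],d[:,0])))
t=w(Z([(410,265),(637,283),(626,418),(403,406)]),.034);print("tin",t,t.mean(0))
e=np.roll(t,-1,0)-t;print(np.linalg.norm(e,axis=1),np.degrees(np.arctan2(e[:,1],e[:,0])))
print("drop",w(Z([(168,238)]),.08),"dish",w(Z([(110,483)]),.014),"redcorner",w(Z([(462,65),(637,8)]),.038))
E
```

```text
cam [ 0.4711 -0.2205  0.9045]
stop [[ 0.5737 -0.2363]
 [ 0.5632 -0.3453]
 [ 0.5074 -0.2303]]
[0.     0.1095 0.0665] [  0.     -95.4557 174.8667]
tin [[ 0.5229 -0.2649]
 [ 0.5164 -0.3747]
 [ 0.4516 -0.3697]
 [ 0.4556 -0.2627]] [ 0.4866 -0.318 ]
[0.1101 0.065  0.1071 0.0673] [-93.4021 175.5782  87.8466  -1.8697]
drop [[ 0.5301 -0.1524]] dish [[ 0.4154 -0.1224]] redcorner [[ 0.6201 -0.2883]
 [ 0.6506 -0.3738]]
```

```bash
cat >> h.py <<'E'
C=np.array([.5737,-.2363]); A=np.radians(-5.3)
X=np.array([np.cos(A),np.sin(A)]); Y=np.array([-X[1],X[0]])
def P(x,y,z): return [*(C+x*X+y*Y),z]
def S(p): d=np.array(p[:2])-C; return d@X,d@Y
def best(p,yaws):
    o=[([np.pi,0,y],ik(p,[np.pi,0,y])) for y in yaws]; o=[a for a in o if a[1] is not None]
    return min(o,key=lambda a:abs(a[1][5]))[0]
E
python3 - <<'E'
from h import *
print(read_clock())
gripper_to(.05)
p=P(-.155,-.0894,.12); r=best(p,[A,A+np.pi,A-np.pi]); print(r)
for q in([.28,.33,.26],[.42,-.08,.26],p): reach(q,r)
move_l(P(-.155,-.0894,.005),v=.12)
print(S(read_eef_pos()),read_q(),read_wrist_force(),read_opening(),read_clock())
cv2.imwrite("pics/side1.png",capture("side"))
E
```

```text
0.1
[3.141592653589793, 0, np.float64(-0.09250245035569947)]
(np.float64(-0.15434934892834443), np.float64(-0.08990854383079207)) [-8.82197482e-01  3.13163608e-01  1.91181780e+00  2.57609210e-05
  9.14880043e-01  7.80892084e-01] [ 0.00708444 -0.67548752  0.25258957] 0.04984058599948241 6.4
```

View pics/side1.png

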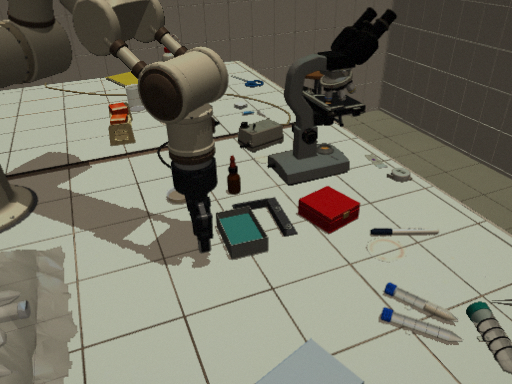

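The fingers stand low behind the tin's long side, at about (205,240), and nothing has been disturbed. Next I'll push towards the long rail.

```bash
python3 - <<'E'
from h import *
y=-.0894
print(move_l(P(-.083,y,.005),v=.04,max_force=8),S(read_eef_pos()),read_wrist_force())
print(move_l(P(-.074,y,.005),v=.015,max_force=5),S(read_eef_pos()),read_wrist_force(),read_clock())
move_l(P(-.13,y,.005),v=.1); move_l(P(-.13,y,.10),v=.15)
cv2.imwrite("pics/top2.png",cv2.resize(capture("top")[165:285,200:350],None,fx=5,fy=5,interpolation=cv2.INTER_CUBIC))
E
```

```text
False (np.float64(-0.08300781215789103), np.float64(-0.08946487175633441)) [-0.12988874  0.51203714  0.37279297]
True (np.float64(-0.0804626189639489), np.float64(-0.0890373288513533)) [-1.23030112 -0.20866947 -0.27919508] 8.7667
```

View pics/top2.png

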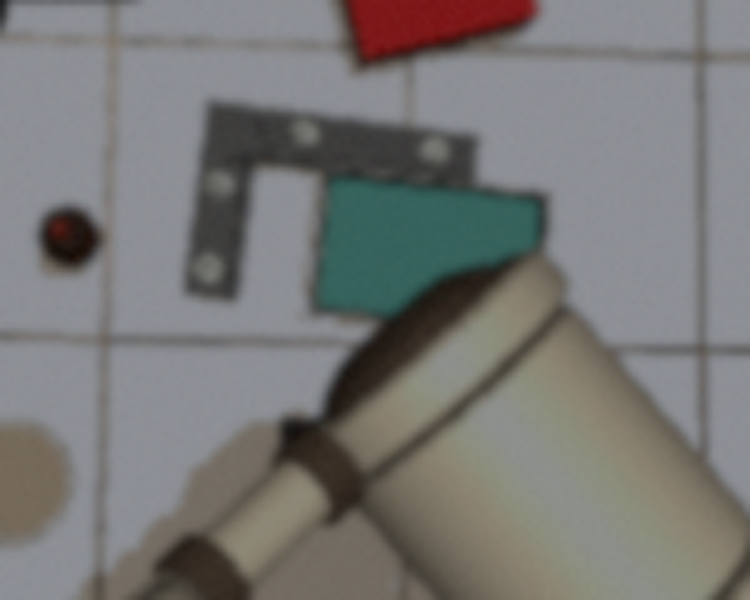

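The tin's long side now lies along the long rail, with the rim edge running from (325,178) to (545,195). Next I'll push it along the rail to the short rail.

```bash
python3 - <<'E'
from h import *
x=-.036
p=P(x,-.185,.10); r=best(p,[A+np.pi/2,A-np.pi/2]); print(r)
gripper_to(.025); reach(p,r)
move_l(P(x,-.185,.005),v=.12)
print(move_l(P(x,-.124,.005),v=.035,max_force=8),S(read_eef_pos()),read_wrist_force())
print(move_l(P(x,-.112,.005),v=.015,max_force=6),S(read_eef_pos()),read_wrist_force(),read_clock())
move_l(P(x,-.185,.005),v=.12); move_l(P(x,-.185,.12),v=.2)
p=P(-.12,-.057,.12); r=best(p,[A,A+np.pi,A-np.pi]); gripper_to(.05)
reach(P(-.15,-.15,.15),r); reach(p,r); move_l(P(-.12,-.057,.005),v=.12)
print(move_l(P(-.073,-.057,.005),v=.025,max_force=7),S(read_eef_pos()),read_wrist_force())
move_l(P(-.13,-.057,.005),v=.1); move_l(P(-.13,-.057,.15),v=.2); reach([.38,.1,.25],r)
print(read_clock())
cv2.imwrite("pics/top3.png",cv2.resize(capture("top")[165:285,200:350],None,fx=5,fy=5,interpolation=cv2.INTER_CUBIC))
cv2.imwrite("pics/side3.png",cv2.resize(capture("side")[140:290,150:350],None,fx=4,fy=4,interpolation=cv2.INTER_CUBIC))
E
```

```text
[3.141592653589793, 0, np.float64(1.478293876439197)]
False (np.float64(-0.03602264343569769), np.float64(-0.12447975213236512)) [-1.37317853 -2.24845068  0.18040072]
True (np.float64(-0.03628632726417011), np.float64(-0.1245537932111983)) [ 0.62221869 -2.10144357  0.34203491] 15.1583
True (np.float64(-0.08035785821565967), np.float64(-0.05655081478816938)) [ 0.45393387 -0.27678251  0.62962667]
24.2583
```

View pics/top3.png

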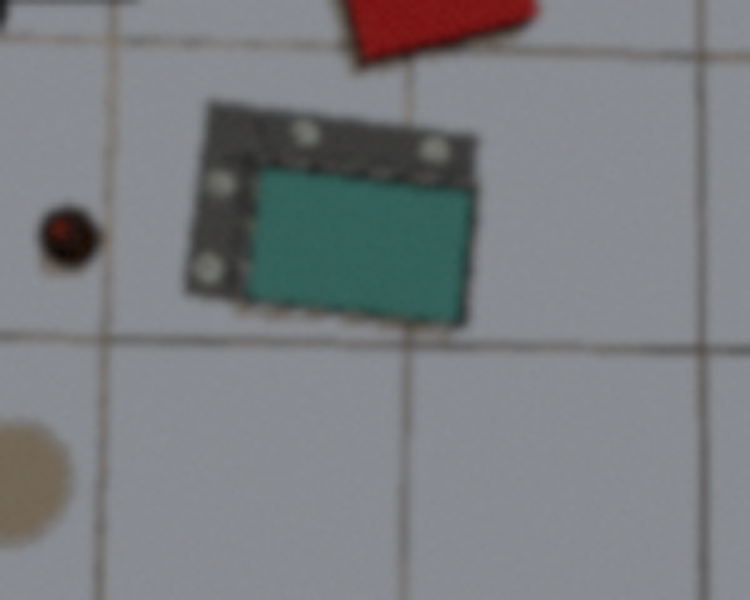

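View pics/side3.png

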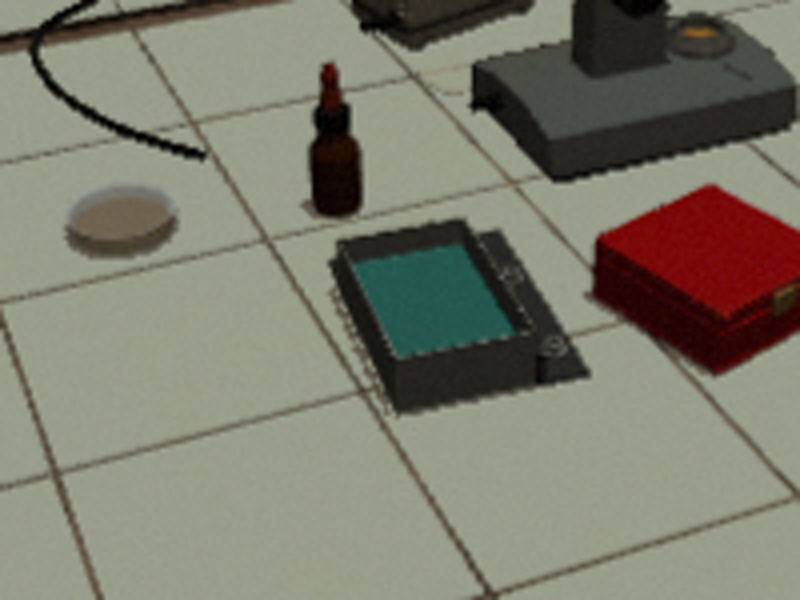

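The tin is flat on the long rail, and the bystanders are undisturbed. The y push stopped at -0.1246 where I expected about -0.1205, so the short side may have a small gap. I'll push again, more firmly.

```bash
python3 - <<'E'
from h import *
x=-.036
p=P(x,-.16,.12); r=best(p,[A+np.pi/2,A-np.pi/2])
gripper_to(.025); reach(P(x-.05,-.19,.2),r); reach(p,r)
move_l(P(x,-.16,.005),v=.12)
print(move_l(P(x,-.129,.005),v=.05),S(read_eef_pos()))
f0=read_wrist_force()@np.r_[Y,0]
for k in range(14):
    y=-.128+.001*k; h=move_l(P(x,y,.005),v=.01,max_force=14); f=read_wrist_force()@np.r_[Y,0]-f0
    print(round(y,4),S(read_eef_pos())[1].round(4),f.round(2),h)
    if h or f<-12: break
print(read_clock())
E
```

```text
False (np.float64(-0.03592789025661994), np.float64(-0.12911849569224204))
-0.128 -0.1282 0.62 False
-0.127 -0.127 -0.52 False
-0.126 -0.1259 0.44 False
-0.125 -0.1249 -0.58 False
-0.124 -0.1244 -1.26 False
-0.123 -0.1243 -5.1 False
-0.122 -0.1243 -7.05 False
-0.121 -0.1243 -10.14 False
-0.12 -0.1243 -12.63 False
31.425
```

Contact is stiff at -0.1243, rising to 12 N with no motion. I'll back off, reseat x gently and check with the wrist camera.

```bash
python3 - <<'E'
from h import *
x=-.036
move_l(P(x,-.127,.005),v=.02); move_l(P(x,-.165,.005),v=.1); move_l(P(x,-.165,.2),v=.25)
r=[np.pi,0,A+np.pi/2]
reach(P(-.036,-.03,.2),r)
c=get_calibration("wrist"); cv2.imwrite("pics/w4.png",capture("wrist"))
pts=np.array([P(0,0,.02),P(0,-.11,.02),P(-.07,0,.02)])
print(cv2.projectPoints(pts,c["rvec"],c["tvec"],c["K"],c["dist_coeffs"])[0][:,0],read_clock())
np.savez("w4.npz",**c)
E
```

```text
[[286.18087908 144.10069989]
 [282.99460614 243.40927935]
 [217.51895391 143.98269839]] 34.0417
```

View pics/w4.png

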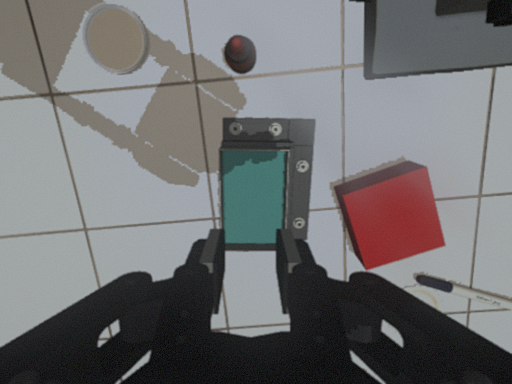

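The tin lies in the corner, with its rim spanning about (221,143) to (290,248), parallel to both rails. I'll zoom in on the seams.

```bash
python3 - <<'E'
import cv2
a=cv2.imread("pics/w4.png")[110:185,215:315]
cv2.imwrite("pics/w4z.png",cv2.convertScaleAbs(cv2.resize(a,None,fx=8,fy=8,interpolation=cv2.INTER_CUBIC),alpha=1.8,beta=10))
E
```

```text
(no output)
```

View pics/w4z.png

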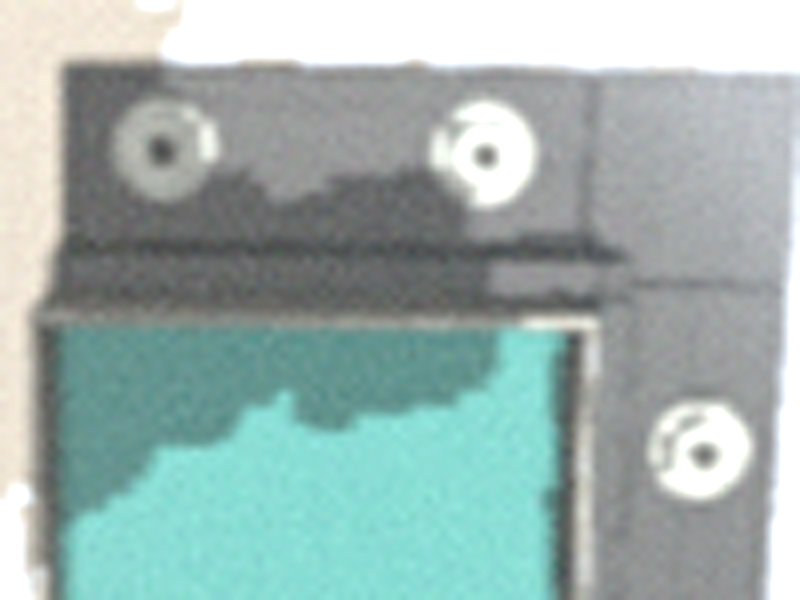

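```bash
python3 - <<'E'
from h import *
c=np.load("w4.npz"); R=cv2.Rodrigues(c["rvec"])[0]; print("cam",S(-R.T@c["tvec"]),(-R.T@c["tvec"])[2])
pts={"rimcorner":(0,0,.034),"rim-3":(0,-.003,.034),"rim-y end":(-.035,-.11,.034),"outer top":(0,.005,.02),"inner top":(0,0,.02),"foot28":(-.03,.028,.004),"foot33":(-.03,.033,.004),"rimx-70":(-.07,0,.034),"longtop":(.005,-.03,.02),"footx33":(.033,-.03,.004),"footx28":(.028,-.03,.004),"shortend":(-.07,.02,.004)}
for n,p in pts.items():
    u=cv2.projectPoints(np.array([P(*p)]),c["rvec"],c["tvec"],c["K"],c["dist_coeffs"])[0].ravel()
    print(n,((u-[215,110]+.5)*8-.5).round(0))
E
```

```text
cam (np.float64(-0.03664696841734645), np.float64(0.03807366777540726)) 0.3408521507755026
rimcorner [586. 290.]
rim-3 [585. 315.]
rim-y end [ 296. 1115.]
outer top [574. 237.]
inner top [573. 276.]
foot28 [337.  46.]
foot33 [337.   6.]
rimx-70 [ 12. 289.]
longtop [604. 507.]
footx33 [794. 483.]
footx28 [758. 483.]
shortend [ 32. 108.]
```

The short-rail offsets agree (+22 for rail, foot and rim), so the tin is home there and my corner estimate was about 2.8 mm off. In x the rim may be about 1 mm off the long rail, so I'll press once more there.

```bash
python3 - <<'E'
from h import *
yy=-.058
p=P(-.12,yy,.12); r=best(p,[A,A+np.pi,A-np.pi]); gripper_to(.05)
reach(P(-.11,-.05,.2),r); reach(p,r); move_l(P(-.12,yy,.005),v=.12)
move_l(P(-.086,yy,.005),v=.05); f0=read_wrist_force()@np.r_[X,0]
for k in range(14):
    x=-.085+.001*k; h=move_l(P(x,yy,.005),v=.01,max_force=14); f=read_wrist_force()@np.r_[X,0]-f0
    print(round(x,4),S(read_eef_pos())[0].round(4),f.round(2),h)
    if h or f<-12: break
print(read_clock())
move_l(P(-.09,yy,.005),v=.03); move_l(P(-.13,yy,.005),v=.1); move_l(P(-.13,yy,.2),v=.25)
reach(P(-.036,-.03,.2),[np.pi,0,A+np.pi/2])
im=capture("wrist"); cv2.imwrite("pics/w5z.png",cv2.convertScaleAbs(cv2.resize(im[110:185,215:315],None,fx=8,fy=8,interpolation=cv2.INTER_CUBIC),alpha=1.8,beta=10))
print(read_clock())
E
```

```text
-0.085 -0.0851 0.86 False
-0.084 -0.084 0.39 False
-0.083 -0.0829 0.09 False
-0.082 -0.0819 0.28 False
-0.081 -0.0809 -0.01 False
-0.08 -0.0801 -0.46 False
-0.079 -0.08 -3.25 False
-0.078 -0.08 -10.35 False
-0.077 -0.08 -13.57 False
40.3333
43.7333
```

View pics/w5z.png

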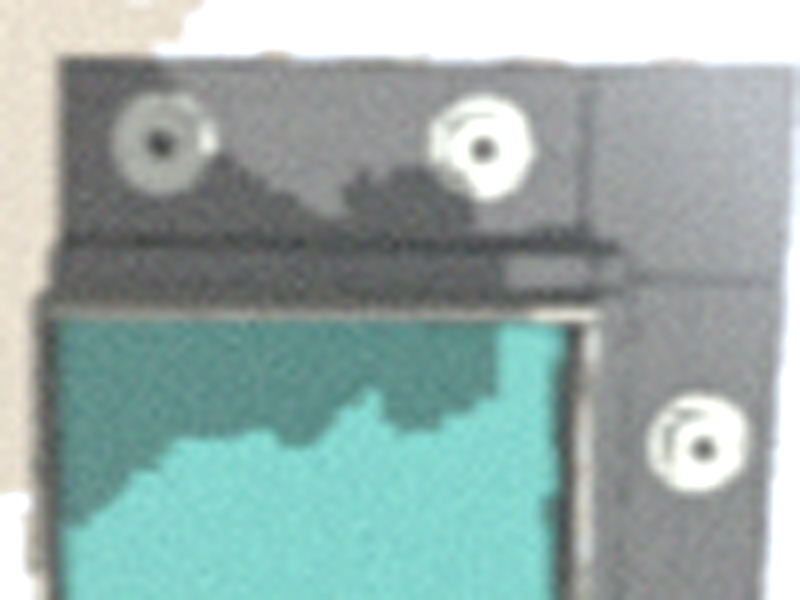

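The tin meets both rails: contact is stiff in each direction, and the seams at about (320,300) and (600,450) are closed.

```bash
python3 -c "
from station import *
print(sign_off(),read_clock())"
```

```text
the job is handed in; nothing more can be done
the job is handed in; nothing more can be done
```

The tin was pushed home flat against both rails of the corner stop (stiff contact on each), the red box, dropper and dish showed no movement in the pictures, and the job was handed in with the arm clear at about 44 s of the 58 s limit.

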